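# Shut off the slip line in its covered valve box

## Robot

A 6-joint arm with a two-finger parallel gripper is mounted at the origin on the work surface. World frame = base frame: x ahead of the robot, y to its left, z up, the work surface at z = 0. Lengths are in mm, angles in rad, forces in N, time in s.
With the tool pointing down it reaches from about 275 to 850 mm from the base axis. Payload 19 kg.
Tool frame: the origin (TCP) lies midway between the tips of the shut fingers; the grasp point (between the pads) lies arm.tcp_to_grasp behind it (arm.tcp_to_grasp is the distance from the TCP to the grasp point, in mm); z points along the fingers, y is the line along which they close (so a half turn about z gives the same grasp; the last joint's range is limited). The gripper opens to 85 mm and grips with 20 to 120 N. Pads are 22 mm wide; open, the fingers measure 114 mm over their backs; the gripper's body (76 mm by 85 mm) begins 54 mm behind the grasp point. The pads swing forward as they close: fully open they stand 13 mm farther back than shut.
Start: joints at [0.966, 0.15, 1.437, -0, 1.554, -0.134], TCP at [260.818, 512.41, 231.267] pointing down, gripper open.
Joint ranges: [-2.8, 2.8], [-0.68, 2.1], [0.12, 2.68], [-1.39, 4.53], [0.16, 2.79], [-2.81, 2.81]. Speed limits (rad/s): [1.89, 1.89, 2.22, 3.01, 3.01, 3.01].

## Interface

Orientations are given as a unit quaternion [x, y, z, w].
In Python, from rig import arm, vision gives the robot as it stands. The module is installed in compiled form; this text tells all that it offers.
- The arm moves only by the tool move_arm, never from a script. Its argument "plan" is text: rows parted by semicolons, each of 7 numbers parted by spaces: the gripper's target within -1 to 1 (shut at 1, half-way at 0, fully open at -1), then the shift along the tool's x, y, z in cm, then the turn, a rotation vector about the tool's x, y, z in degrees. A call has 1 to 8 rows; each row shifts and turns the commanded pose from where the row before left it, along the tool's axes as they then stand; what a row does not reach is not made up. A row lasts 1/12 s, in which the tool goes at most 41.7 mm and 7.16 degrees, less where a joint would pass 70% of its speed; a pose out of reach is approached as far as the arm can. A call with a gripper value outside its range is refused whole. The fingers move at their own pace and stop on an object; the grip force is fixed at half the most. Time passes only in rows, so rows that do not move let the fingers close. It gives the time, the measured TCP pose, the force, the opening and the grip force at its end, in the units of the state.
- arm.read_state(): the state, without advancing time (a new reading comes with each control period).
- vision.grab_frame(name): name is "scene" or "side" or "wrist"; returns the picture (384x512x3 uint8, blue, green, red); there is no depth.
- vision.camera_info(name): a dict with "intrinsics" (3x3 intrinsics, pixels), "pose" (4x4, takes a point from camera to world coordinates). Camera axes: x right, y down, z forward; pixel columns grow to the right and rows downward; lengths in mm; the calibration is good to about 2 mm. A picture is of the moment at which its call begins: read the wrist's pose just before it. camera_info takes no time and is no camera call; for the wrist camera it gives the pose at the moment of the call.
- arm.finish_job(): hands the job in; it is judged then, once.
The state is a dict: "time_s": time; "q": joint angles; "qd": joint speeds; "joint_torque": joint torques, N m; "eef_pos": TCP position; "tcp_rot": TCP orientation; "wrist_force": force on the tool from outside, world axes, zero at the start; "wrist_torque": the same for the moment, N m; "width": finger opening in mm; "grasp_force": force on a finger pad.
Only numpy, scipy, OpenCV 4.12 (cv2) and the standard library are available. Lean on these libraries where they do the work, as an engineer would, in place of code of your own. Each camera call takes 0.05 s, during which the arm holds its last target. There are 200 camera calls.

## Task

The casting bench is done for the day: push the white cover of the valve box sideways off the valve bay, all the way along its rails onto the closed deck to the stop, then push the valve handle that has the round tag disc on its pivot fully shut, square across its pipe. It is all done by pushing with the fingers: the cover must not be lifted or tipped and stays lying on its rails. Leave the other valve handle as it is, and leave the mug, the plaster mould and the jar where they stand.

Things in the scene. Friction and masses are not known exactly. Their poses are not given: they have to be found in the camera images.
- box: the fixed grey metal valve box, 288 mm (its x) by 440 mm (its y), on the bench. Origin: on the bench under the centre of its open valve bay; z up. Two ledges along its long sides, 70 mm up, carry the cover; guide rails outside them are 80 mm high. Two 32 mm pipe sockets stick out 22 mm from its +y end, below 40 mm.
- bay_mouth (a point): centre of the bay's open top, 70 mm up; axes as the box's. Inside, the bay is 260 mm (x) by 200 mm (y). At its +y end is a wall 68 mm high, without a stop. In it two pipes run along y at x = -60 and +50 mm (tops 35 mm up; brass valve bodies' tops 41 mm up), each with a quarter-turn valve, pivot at y = -30 mm. Which valve is on which pipe varies.
- deck_stop (a point): middle of the stop's face at the far end of the closed deck, 327 mm from the bay's centre towards the box's -y, 75 mm up. The deck between bay and stop is 68 mm high; the stop's top is 82 mm up.
- cover: the loose white plastic cover, about 0.5 kg: a plate 272 mm (its x, across the rails) by 210 mm (its y) by 6 mm with a raised block 150 mm (x) by 100 mm (y), 22 mm high, in its middle. Origin: centre of its underside, axes as the box's. It starts over the bay (y = -15 to 0 mm in the box's frame), underside 70 mm up, and slides to the box's -y; it meets the stop at y = -222 mm.
- cover_face (a point): middle of the block's flat +y face, where the cover is pushed: 50 mm from the cover's centre, 87 mm above the bench (flat plate's top 76 mm, block's top 98 mm). 55 mm of flat plate lies in front of this face. Sliding takes about 2 to 7 N.
- tagged_valve_pivot (a point): the pivot of the valve to shut, on its upright axis, at the handle's mid-height, 54 mm above the bench; axes as the box's (do not turn with the handle). On top of this pivot is the round tag disc, 40 mm across and 3 mm thick (65 mm above the bench); the other valve has only a 12 mm nut there.
- tagged_handle (a joint): angle of the tagged handle (rad): near 0 (starts at 0 to 0.35) the handle points along the box's +y, along its pipe, open; it turns clockwise seen from above; at its stop, 1.571, it points along the box's +x, square across the pipe, shut. It stays where it is left; turning takes about 0.12 N m (some 2.5 N at 50 mm from the pivot).
- tagged_handle_end (a point): middle of the outer end of the tagged handle, 70 mm from the pivot. The handle is a straight bare-metal bar 14 mm wide and 16 mm high (46 to 62 mm above the bench) that also reaches 10 mm beyond the pivot.
- plain_handle (a joint): angle of the other handle, the one without tag disc, which must be left alone; same meaning as tagged_handle; starts at 0 to 0.35 rad.
- plain_valve_pivot (a point): the other valve's pivot, 54 mm above the bench; same handle and sizes, but no disc.
- plain_handle_end (a point): middle of the outer end of the other handle, 70 mm from its pivot.
- jug: a white mug, 84 mm across and 100 mm tall, handle at its +y side, standing loose on the bench near the box, to be left alone. Origin: centre of its underside.
- mould: a round plaster mould, 110 mm across and 70 mm tall, standing loose on the bench near the box, to be left alone. Origin: centre of its underside.
- jar: a grey jar, 60 mm across and 90 mm tall, standing loose on the bench near the box, to be left alone. Origin: centre of its underside.

How it is judged:
By the outcome, as a careful person would: the job done as asked, in the order asked, and still so for the second after the job is handed in, with the robot touching nothing.
It also fails if it takes over 48 s, if anything falls off the work surface, if the arm or the gripper's body presses on something with over 40 N, if the wrist force passes 120 N, or if a joint passes its speed limit or range.

## Working session

There is one attempt and no reset: what is moved stays moved. The work goes in short steps, Python scripts to look and compute and a tool call to move; the robot and the scene stay as the last step left them, time stands still between calls to the robot, and variables do not carry over. Pictures are saved under pics/ and viewed, at most 10 in all, crops included, and the job is handed in when it is done.

Besides the shell and the picture viewer there is one more tool, called as name(argument=value, ...) on one line, values as JSON. move_arm: Moves the arm, as the interface text tells. Its arguments: {"type":"object","properties":{"plan":{"type":"string"}},"required":["plan"]}

```bash
mkdir -p pics; python3 - <<'E'
from rig import arm, vision
import cv2, numpy as np
s=arm.read_state(); print({k:np.round(s[k],3) for k in ('time_s','eef_pos','tcp_rot','width')}, arm.tcp_to_grasp)
ims=[]
for n in ("scene","side"):
    im=vision.grab_frame(n); cv2.imwrite(f'pics/{n}0.png',im); c=vision.camera_info(n); print(n,np.round(c['intrinsics'],1).tolist(),np.round(c['pose'],3).tolist())
E
```

```text
{'time_s': np.float64(0.0), 'eef_pos': array([260.691, 512.24 , 230.702]), 'tcp_rot': array([ 0.233,  0.972, -0.001, -0.   ]), 'width': np.float64(85.404)} 18.700000000000003
scene [[450.3, 0.0, 255.7], [0.0, 450.3, 196.6], [0.0, 0.0, 1.0]] [[-0.048, 0.617, -0.785, 1396.036], [0.999, 0.022, -0.044, 98.644], [-0.01, -0.786, -0.618, 723.502], [0.0, 0.0, 0.0, 1.0]]
side [[465.2, 0.0, 256.7], [0.0, 465.2, 186.5], [0.0, 0.0, 1.0]] [[0.99, -0.11, 0.085, 456.209], [-0.137, -0.701, 0.7, -799.846], [-0.017, -0.705, -0.709, 916.043], [0.0, 0.0, 0.0, 1.0]]
```

View pics/scene0.png

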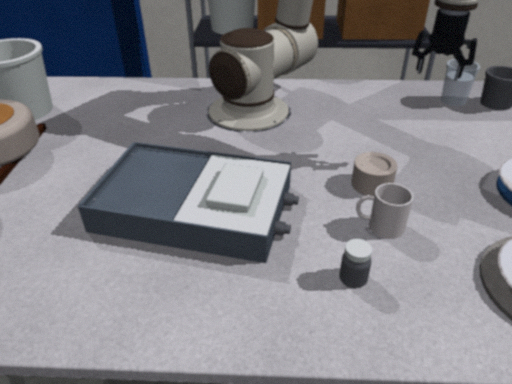

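View pics/side0.png

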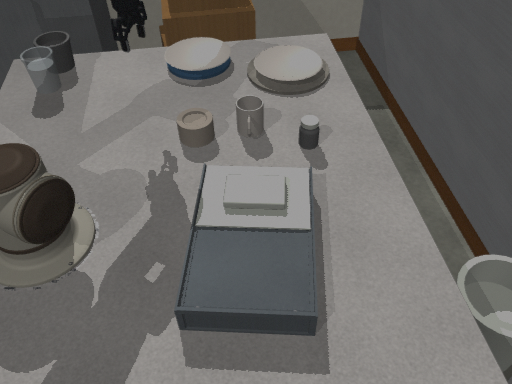

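The scene picture shows the dark box with the white cover at its right (+y world) end (px about 180–290, 155–235). The sockets are at (290,200) and (283,228). The mug is at (390,210), the mould at (373,175) and the jar at (356,263). The side view agrees: the cover is at (200–312, 167–228), with its block at (255,190).

```bash
cat > h.py <<'E'
import numpy as np, cv2
from rig import arm, vision
def cast(name, px, z, info=None):
    c=info or vision.camera_info(name); K=np.array(c['intrinsics']); P=np.array(c['pose'])
    px=np.atleast_2d(px).astype(float)
    d=np.c_[px,np.ones(len(px))]@np.linalg.inv(K).T@P[:3,:3].T
    o=P[:3,3]; return o+d*((z-o[2])/d[:,2])[:,None]
def proj(name, X, info=None):
    c=info or vision.camera_info(name); K=np.array(c['intrinsics']); P=np.array(c['pose'])
    p=(np.atleast_2d(X)-P[:3,3])@P[:3,:3]@K.T; return p[:,:2]/p[:,2:]
def quad(m):
    c=max(cv2.findContours(m,cv2.RETR_EXTERNAL,cv2.CHAIN_APPROX_NONE)[0],key=cv2.contourArea)
    h=cv2.convexHull(c)
    return h[:,0], cv2.contourArea(c)
E
python3 - <<'E'
from h import *
for n,seed,t in (("scene",(195,210),0),("side",(210,200),0)):
    im=cv2.imread(f'pics/{n}0.png'); g=cv2.cvtColor(im,cv2.COLOR_BGR2GRAY)
    x,y=(150,130) if n=="scene" else (180,150)
    roi=np.zeros_like(g)
    if n=="scene": roi[148:262,85:300]=1
    else: roi[158:332,178:322]=1
    print(n,'plate grey',g[seed[1],seed[0]],'bench',g[120,150],'deck',g[200,140] if n=='scene' else g[270,250])
    w=((g>165)*roi*255).astype(np.uint8); w=cv2.morphologyEx(w,cv2.MORPH_OPEN,np.ones((3,3)))
    h,a=quad(w); r=cv2.approxPolyDP(h,4,True)[:,0]; print('cover hull',a,r.tolist()); print(np.round(cast(n,r,76),0)[:,:2].tolist())
    d=((g<100)*roi*255).astype(np.uint8); h,a=quad(d); r=cv2.approxPolyDP(h,3,True)[:,0]; print('dark hull',a,r.tolist()); print(np.round(cast(n,r,80),0)[:,:2].tolist())
ims=[]
a=cv2.imread('pics/scene0.png')[135:295,80:420]; a=cv2.resize(a,None,fx=2.3,fy=2.3,interpolation=cv2.INTER_CUBIC); cv2.imwrite('pics/c1.png',a)
b=cv2.imread('pics/side0.png')[90:335,170:330]; b=cv2.resize(b,None,fx=2.4,fy=2.4,interpolation=cv2.INTER_CUBIC); cv2.imwrite('pics/c2.png',b)
for n,p in (("scene",[(389,228),(373,187),(355,278)]),("side",[(251,133),(197,137),(309,144)])): print(n,np.round(cast(n,p,0))[:,:2].tolist())
E
```

```text
scene plate grey 208 bench 114 deck 92
cover hull 5945.5 [[212, 156], [288, 165], [266, 234], [175, 219]]
[[404.0, -71.0], [440.0, 129.0], [700.0, 81.0], [659.0, -121.0]]
dark hull 12656.5 [[85, 197], [129, 148], [187, 148], [288, 161], [297, 203], [289, 232], [266, 261], [208, 261], [94, 241], [85, 231]]
[[594.0, -344.0], [378.0, -299.0], [373.0, -142.0], [427.0, 129.0], [598.0, 148.0], [696.0, 129.0], [781.0, 83.0], [786.0, -31.0], [738.0, -274.0], [709.0, -303.0]]
side plate grey 156 bench 142 deck 89Traceback (most recent call last):
  File "<stdin>", line 10, in <module>
  File "h.py", line 12, in quad
    c=max(cv2.findContours(m,cv2.RETR_EXTERNAL,cv2.CHAIN_APPROX_NONE)[0],key=cv2.contourArea)
ValueError: max() iterable argument is empty
```

move_arm(plan="1 -2.93 -1.5 0 0 0 0;1 -2.93 -1.5 0 0 0 0;1 -2.93 -1.5 0 0 0 0;1 -2.93 -1.5 0 0 0 0;1 -2.93 -1.5 0 0 0 0;1 -2.93 -1.5 0 0 0 0;1 -2.93 -1.5 0 0 0 0;1 -2.93 -1.5 0 0 0 0")

```text
time_s: 0.77
eef_pos: [415.8, 297.7, 231.1]
tcp_rot: [0.233, 0.972, -0.0, -0.0]
wrist_force: [0.4, 0.3, 0.2]
width: -0.2
grasp_force: 0.0
```

move_arm(plan="1 -2.93 -1.5 0 0 0 0;1 -2.93 -1.5 0 0 0 0;1 -2.93 -1.5 0 0 0 0;1 -2.93 -1.5 0 0 0 0;1 -2.93 -1.5 0 0 0 0;1 -2.93 -1.5 0 0 0 0;1 -2.93 -1.5 0 0 0 0;1 -2.93 -1.5 0 0 0 0")

```text
time_s: 1.43
eef_pos: [570.4, 84.3, 231.0]
tcp_rot: [0.233, 0.972, -0.0, -0.0]
wrist_force: [-0.2, -0.0, 0.6]
width: 0.2
grasp_force: 0.0
```

move_arm(plan="1 0 0 0 0 0 7;1 0 0 0 0 0 7;1 0 0 0 0 0 7;1 0 0 0 0 0 7;1 0 0 0 0 0 7;1 0 0 0 0 0 7;1 0 0 0 0 0 7;1 0 0 0 0 0 7")

```text
time_s: 2.1
eef_pos: [569.7, 85.8, 230.9]
tcp_rot: [0.665, 0.747, -0.0, -0.0]
wrist_force: [-0.1, -0.0, -1.3]
width: 0.1
grasp_force: 0.0
```

move_arm(plan="1 0 0 0 0 0 6;1 0 0 0 0 0 6;1 0 0 0 0 0 6;1 0 0 0 0 0 0;1 0 0 0 0 0 0")

```text
time_s: 2.52
eef_pos: [569.7, 85.9, 231.0]
tcp_rot: [0.77, 0.638, -0.0, -0.0]
wrist_force: [0.5, -0.4, -0.2]
width: -0.2
grasp_force: 0.0
```

```bash
python3 - <<'E'
from h import *
import json
c=vision.camera_info('wrist'); im=vision.grab_frame('wrist'); cv2.imwrite('pics/w1.png',im)
json.dump({k:np.array(c[k]).tolist() for k in ('intrinsics','pose')},open('w1.json','w'))
s=arm.read_state(); print(s['eef_pos'],s['tcp_rot'],s['q'],s['time_s'])
print(np.round(c['pose'],3).tolist())
E
```

```text
[569.7086318   85.86915138 231.12517919] [ 7.70244536e-01  6.37748637e-01 -1.55482519e-04 -8.20527883e-05] [ 1.59380606e-02  1.53159239e-01  1.43463886e+00 -6.64309009e-05
  1.55413983e+00  2.03591886e-01] 2.5667
[[0.982, -0.179, -0.054, 582.892], [-0.187, -0.942, -0.278, 156.804], [-0.001, 0.283, -0.959, 373.9], [0.0, 0.0, 0.0, 1.0]]
```

View pics/w1.png

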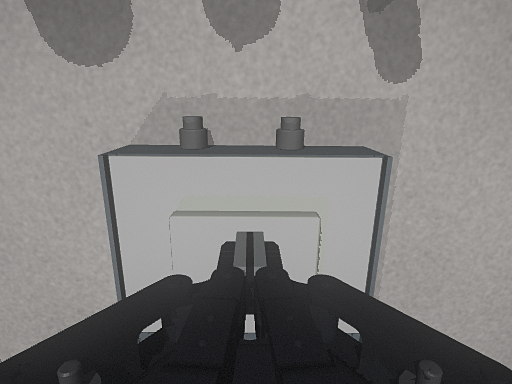

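The wrist picture shows the plate's +y edge at row ~156 (columns 110–384). The top edge of the block's +y face is at row ~212 (columns 171–320), square to the tool. I'll cast those edges.

```bash
python3 - <<'E'
from h import *
import json
c=json.load(open('w1.json')); yaw=-0.187
im=cv2.cvtColor(cv2.imread('pics/w1.png'),cv2.COLOR_BGR2GRAY)
print(im[145:230:1,210].tolist()); print(im[240,160:180].tolist(),im[240,310:332].tolist())
B=cast('wrist',[(171,212),(320,212)],98,c); P=cast('wrist',[(110,157),(384,157)],76,c)
print(B.round(1),P.round(1)); 
for X in (B,P): d=X[1]-X[0]; print(np.linalg.norm(d),np.arctan2(d[1],d[0]))
p=np.array([569.7,85.9,231]); R=np.array([[.186,.983,0],[.9825,-.186,0],[0,0,-1]])
for n,X in (('face',B.mean(0)),('plate edge',P.mean(0))): print(n,X.round(1),'tool',(R@(X-p)).round(1))
E
```

```text
[70, 61, 85, 85, 84, 81, 81, 83, 81, 94, 95, 109, 181, 169, 168, 167, 169, 167, 169, 167, 167, 169, 170, 168, 169, 169, 169, 170, 169, 168, 169, 169, 171, 170, 171, 170, 170, 170, 170, 172, 170, 170, 170, 171, 170, 169, 172, 170, 170, 172, 170, 169, 166, 168, 169, 169, 169, 168, 168, 169, 169, 170, 169, 169, 172, 159, 121, 127, 131, 135, 133, 155, 175, 172, 171, 171, 171, 172, 170, 171, 171, 170, 172, 170, 169]
[169, 170, 170, 170, 172, 167, 170, 170, 171, 174, 142, 170, 172, 169, 171, 171, 170, 167, 170, 170] [170, 169, 170, 170, 169, 171, 169, 167, 146, 88, 119, 113, 172, 169, 168, 169, 169, 171, 172, 169, 169, 170]
[[489.3  71.7  98. ]
 [630.8  44.8  98. ]] [[437.4 132.3  76. ]
 [703.9  81.6  76. ]]
144.0840249974874 -0.18764304279839836
271.28864643570836 -0.1877788055060049
face [560.1  58.3  98. ] tool [-29.   -4.3 133. ]
plate edge [570.7 106.9  76. ] tool [ 20.9  -2.9 155. ]
```

move_arm(plan="1 0 -0.4 3 0 0 0;1 0 0 3 0 0 0;1 0 0 3 0 0 0;1 0 0 2.5 0 0 0;1 0 0 1.8 0 0 0;1 0 0 1 0 0 0;1 0 0 0.4 0 0 0;1 0 0 0 0 0 0")

```text
time_s: 3.23
eef_pos: [565.8, 86.6, 84.1]
tcp_rot: [0.771, 0.637, -0.0, -0.0]
wrist_force: [-0.6, 0.6, -0.4]
width: -0.1
grasp_force: 0.0
```

move_arm(plan="1 -0.6 0 0 0 0 0;1 -0.6 0 0 0 0 0;1 -0.6 0 0 0 0 0;1 -0.6 0 0 0 0 0;1 -0.6 0 0 0 0 0;1 -0.8 0 0 0 0 0;1 -1 0 0 0 0 0;1 -1 0 0 0 0 0")

```text
time_s: 3.9
eef_pos: [554.6, 28.8, 84.4]
tcp_rot: [0.771, 0.636, 0.0, 0.0]
wrist_force: [0.7, 3.2, 2.7]
width: -0.3
grasp_force: 1.6
```

move_arm(plan="1 -1.3 0 0 0 0 0;1 -1.3 0 0 0 0 0;1 -1.3 0 0 0 0 0;1 -1.3 0 0 0 0 0;1 -1.3 0 0 0 0 0;1 -1.3 0 0 0 0 0;1 -1.3 0 0 0 0 0;1 -1.3 0 0 0 0 0")

```text
time_s: 4.57
eef_pos: [534.6, -73.7, 84.3]
tcp_rot: [0.772, 0.636, -0.0, -0.0]
wrist_force: [0.9, 4.1, 2.8]
width: 0.0
grasp_force: 1.7
```

move_arm(plan="1 -0.9 0 0 0 0 0;1 -0.7 0 0 0 0 0;1 -0.7 0 0 0 0 0;1 -0.5 0 0 0 0 0;1 -0.5 0 0 0 0 0;1 -0.5 0 0 0 0 0;1 -0.4 0 0 0 0 0;1 -0.4 0 0 0 0 0")

```text
time_s: 5.23
eef_pos: [526.1, -117.8, 84.2]
tcp_rot: [0.771, 0.636, -0.0, -0.0]
wrist_force: [0.0, 2.0, 0.7]
width: 0.1
grasp_force: 1.3
```

move_arm(plan="1 -0.3 0 0 0 0 0;1 -0.3 0 0 0 0 0;1 -0.3 0 0 0 0 0;1 -0.3 0 0 0 0 0;1 -0.3 0 0 0 0 0;1 -0.3 0 0 0 0 0;1 -0.2 0 0 0 0 0;1 -0.2 0 0 0 0 0")

```text
time_s: 5.9
eef_pos: [522.0, -139.4, 84.3]
tcp_rot: [0.772, 0.636, -0.0, 0.0]
wrist_force: [-0.0, 2.1, 1.2]
width: 0.1
grasp_force: 1.0
```

move_arm(plan="1 -0.2 0 0 0 0 0;1 -0.2 0 0 0 0 0;1 -0.2 0 0 0 0 0")

```text
time_s: 6.15
eef_pos: [520.8, -145.2, 84.3]
tcp_rot: [0.771, 0.636, -0.0, -0.0]
wrist_force: [1.3, 1.3, -0.4]
width: -0.1
grasp_force: 1.0
```

move_arm(plan="1 -0.2 0 0 0 0 0;1 -0.2 0 0 0 0 0;1 -0.2 0 0 0 0 0")

```text
time_s: 6.4
eef_pos: [519.6, -150.8, 84.3]
tcp_rot: [0.771, 0.636, 0.0, -0.0]
wrist_force: [-2.5, 10.8, 4.5]
width: 0.1
grasp_force: 5.2
```

move_arm(plan="1 -0.2 0 0 0 0 0;1 -0.2 0 0 0 0 0")

```text
time_s: 6.57
eef_pos: [518.7, -152.7, 84.2]
tcp_rot: [0.771, 0.636, 0.001, -0.002]
wrist_force: [1.0, 39.3, 9.4]
width: 0.2
grasp_force: 19.4
```

move_arm(plan="1 0.8 0 0 0 0 0;1 1.2 0 -0.5 0 0 0;1 1 0 -2 0 0 0;1 1.3 0 -3 0 0 0;1 2 0 -3 0 0 0;1 2 0 -3 0 0 0;1 1.7 0 -3 0 0 0;1 0 0 0 0 0 0")

```text
time_s: 7.23
eef_pos: [539.9, -54.3, 235.9]
tcp_rot: [0.771, 0.637, 0.003, 0.003]
wrist_force: [0.8, 0.3, 1.1]
width: 0.1
grasp_force: 0.0
```

```bash
python3 - <<'E'
from h import *
import json
arm.read_state(); vision.grab_frame('side')
c=vision.camera_info('wrist'); im=vision.grab_frame('wrist'); cv2.imwrite('pics/w2.png',im)
json.dump({k:np.array(c[k]).tolist() for k in ('intrinsics','pose')},open('w2.json','w'))
s=arm.read_state(); print(s['eef_pos'],s['tcp_rot'],s['time_s'])
im=vision.grab_frame('side'); cv2.imwrite('pics/s2.png',cv2.resize(im[150:340,170:330],None,fx=3,fy=3))
E
```

```text
[538.46947655 -56.01004777 230.56741062] [7.71047216e-01 6.36776753e-01 5.09955664e-04 1.13857045e-03] 7.3333
```

View pics/w2.png

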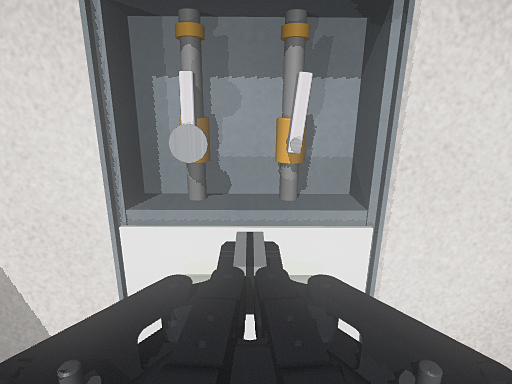

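View pics/s2.png

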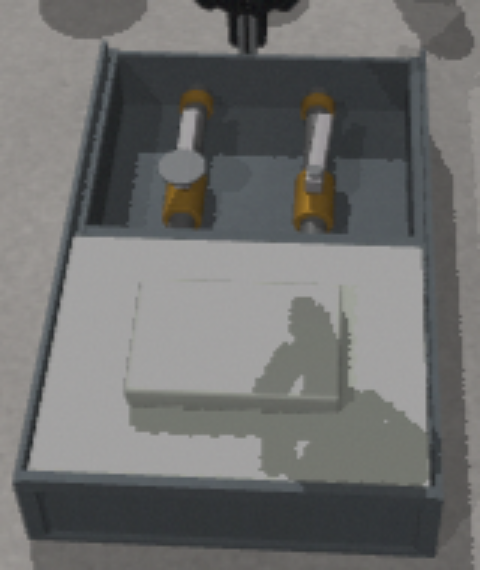

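The wrist view shows the open bay. The tag disc is on the left valve at (188,143), and its handle runs up to (186,72), so it is near 0 rad. The plain valve is on the right at (296,144), with its handle to (304,73). The side view shows the cover flat at the stop, with its whole width on the rails.

```bash
python3 - <<'E'
from h import *
import json
from scipy.spatial.transform import Rotation as Ro
c=json.load(open('w2.json')); s=arm.read_state()
p=np.array(s['eef_pos']); R=Ro.from_quat(s['tcp_rot']).as_matrix(); print(p,s['tcp_rot'],R.round(3).tolist())
u=np.array([np.cos(-.1876),np.sin(-.1876),0]);v=np.array([-u[1],u[0],0])
D=cast('wrist',[(188,143)],65,c)[0]; O=D+60*u+30*v; O[2]=0
print('box origin',O.round(1))
for n,px,z in (('disc',(188,143),65),('hend',(186,71),62),('plain piv',(296,144),66),('plain end',(304,73),62),('cover edge',(247,227),76),('bay L',(128,150),68),('bay R',(370,150),68)):
    X=cast('wrist',[px],z,c)[0]; print(n,X.round(1),'box',((X-O)@u).round(1),((X-O)@v).round(1))
print('tcp box',(p-O)@u,(p-O)@v)
E
```

```text
[537.94689707 -56.44623316 229.20696297] [ 7.71292267e-01  6.36481077e-01 -1.59374516e-04  2.29238881e-04] [[0.19, 0.982, 0.0], [0.982, -0.19, -0.001], [-0.001, 0.0, -1.0]]
box origin [549.1   7.    0. ]
disc [484.5 -11.3  65. ] box -60.0 -30.0
hend [498.9  55.9  62. ] box -58.4 38.6
plain piv [592.3 -32.9  66. ] box 49.9 -31.1
plain end [610.4  32.7  62. ] box 55.4 36.7
cover edge [ 526.9 -108.7   76. ] box -0.3 -117.8
bay L [423.8  -6.4  68. ] box -120.6 -36.5
bay R [665.2 -52.8  68. ] box 125.3 -37.1
tcp box 0.8904408712888805 -64.43776586924639
```

move_arm(plan="1 2 -2.4 0 0 0 0;1 2 -2.4 1 0 0 0;1 2 -2.4 2 0 0 0;1 1.9 -2.2 2 0 0 0;1 0 0 2.5 0 0 0;1 0 0 2.5 0 0 0;1 0 0 2 0 0 0;1 0 0 0 0 0 0")

```text
time_s: 8.05
eef_pos: [458.2, 38.6, 104.8]
tcp_rot: [0.772, 0.636, -0.003, -0.002]
wrist_force: [-0.7, 0.3, -1.5]
width: 0.5
grasp_force: 0.0
```

```bash
cat >> h.py <<'E'
O=np.array([549.1,7.,0]);u=np.array([np.cos(-.1876),np.sin(-.1876),0]);v=np.array([-u[1],u[0],0])
E
python3 - <<'E'
from h import *
p=np.array(arm.read_state()['eef_pos']);print((p-O)@u,(p-O)@v,p[2])
E
```

```text
-95.1958908479815 14.057164280885624 104.80385622105246
```

move_arm(plan="1 0 0 2 0 0 0;1 0 0 1.5 0 0 0;1 0 0 1.2 0 0 0;1 0 0 0.7 0 0 0;1 0 0 0.4 0 0 0;1 0 0 0 0 0 0;1 0 0 0 0 0 0")

```text
time_s: 8.63
eef_pos: [461.1, 38.6, 51.9]
tcp_rot: [0.772, 0.636, 0.0, 0.0]
wrist_force: [0.3, 0.1, 0.4]
width: -0.1
grasp_force: 0.0
```

```bash
python3 - <<'E'
from h import *
p=np.array(arm.read_state()['eef_pos']);print((p-O)@u,(p-O)@v,p[2])
E
```

```text
-92.38313982034586 14.614356326659754 51.874821539501575
```

move_arm(plan="1 0 0.62 0 0 0 0;1 0 0.62 0 0 0 0;1 0.18 0.62 0 0 0 0;1 0.18 0.62 0 0 0 0;1 0.02 0.65 0 0 0 0;1 0.02 0.65 0 0 0 0;1 -0.15 0.62 0 0 0 0;1 -0.15 0.62 0 0 0 0")

```text
time_s: 9.3
eef_pos: [510.8, 30.1, 51.1]
tcp_rot: [0.771, 0.636, -0.0, -0.0]
wrist_force: [-4.5, 0.6, 0.6]
width: -0.2
grasp_force: 1.5
```

move_arm(plan="1 -0.3 0.57 0 0 0 0;1 -0.3 0.57 0 0 0 0;1 -0.45 0.47 0 0 0 0;1 -0.45 0.47 0 0 0 0;1 -0.4 0.23 0 0 0 0;1 -0.4 0.23 0 0 0 0;1 -0.2 0.2 0 0 0 0")

```text
time_s: 9.88
eef_pos: [532.5, -0.2, 51.3]
tcp_rot: [0.772, 0.636, 0.0, 0.0]
wrist_force: [-2.3, 3.3, -0.4]
width: -0.0
grasp_force: 1.2
```

```bash
python3 - <<'E'
from h import *
s=arm.read_state();p=np.array(s['eef_pos']);f=np.array(s['wrist_force']);print((p-O)@u,(p-O)@v,p[2],f@u,f@v)
E
```

```text
-14.910607839153634 -10.208994263283389 51.33240603076722 -2.908112300631039 2.759846090708687
```

move_arm(plan="1 -0.15 0 0 0 0 0;1 -0.15 0 0 0 0 0;1 -0.1 0 0 0 0 0;1 0 0 0 0 0 0")

```text
time_s: 10.22
eef_pos: [532.1, -3.3, 51.6]
tcp_rot: [0.771, 0.636, 0.001, 0.0]
wrist_force: [4.1, 4.5, -2.9]
width: 0.2
grasp_force: 2.8
```

move_arm(plan="1 -0.1 0 0 0 0 0;1 -0.1 0 0 0 0 0;1 0 0 0 0 0 0")

```text
time_s: 10.47
eef_pos: [532.0, -3.7, 51.6]
tcp_rot: [0.771, 0.636, 0.002, -0.0]
wrist_force: [8.4, 19.4, -2.6]
width: -0.2
grasp_force: 10.5
```

move_arm(plan="1 0.6 0 0 0 0 0;1 0.9 0 0 0 0 0;1 0.5 0 -1 0 0 0;1 0 0 -3 0 0 0;1 -1 0.2 -3.5 0 0 0;1 -3 0.5 -3.5 0 0 0;1 -3 0.5 -3.5 0 0 0;1 -0.5 0 -3 0 0 0")

```text
time_s: 11.13
eef_pos: [532.4, -58.1, 221.9]
tcp_rot: [0.772, 0.636, -0.0, 0.001]
wrist_force: [0.4, -0.1, -0.0]
width: 0.0
grasp_force: 0.0
```

move_arm(plan="1 0 0 0 0 0 0;1 0 0 0 0 0 0;1 0 0 0 0 0 0")

```text
time_s: 11.38
eef_pos: [532.5, -55.2, 219.1]
tcp_rot: [0.771, 0.636, -0.0, -0.0]
wrist_force: [-0.1, 0.5, -1.4]
width: -0.1
grasp_force: 0.0
```

```bash
python3 - <<'E'
from h import *
import json
c=vision.camera_info('wrist'); im=vision.grab_frame('wrist'); cv2.imwrite('pics/w3.png',im)
json.dump({k:np.array(c[k]).tolist() for k in ('intrinsics','pose')},open('w3.json','w'))
p=np.array(arm.read_state()['eef_pos']);print((p-O)@u,(p-O)@v,p[2])
cv2.imwrite('pics/sc3.png',vision.grab_frame('scene'))
E
```

```text
-4.879219990496229 -64.09822489113748 218.50740633676457
```

View pics/w3.png

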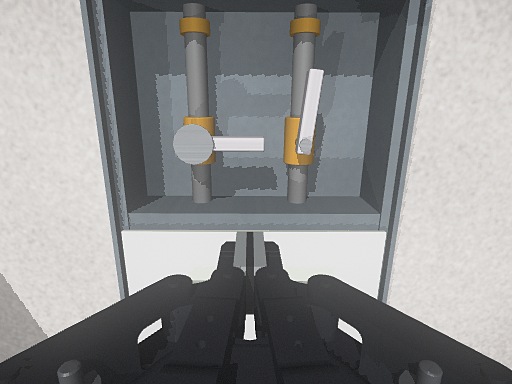

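View pics/sc3.png

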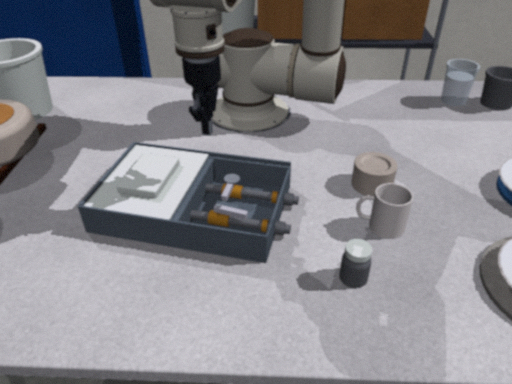

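The wrist view shows the tagged handle square across its pipe, from the disc at (194,144) to its end at (264,144). The plain handle is unchanged, pointing to (315,70). The scene view shows the cover at the stop, and the mug, mould and jar where they were. I'll check the numbers before handing in.

```bash
python3 - <<'E'
from h import *
import json
c=json.load(open('w3.json'))
for n,px,z in (('disc',(194,144),65),('hend',(264,144),62),('plain piv',(305,145),66),('plain end',(316,69),62),('cover edge L',(140,232),76),('cover edge R',(370,232),76)):
    X=cast('wrist',[px],z,c)[0]; print(n,((X-O)@u).round(1),((X-O)@v).round(1))
E
```

```text
disc -59.1 -30.2
hend 9.3 -30.8
plain piv 49.0 -31.4
plain end 56.5 37.7
cover edge L -117.2 -118.2
cover edge R 117.9 -119.0
```

```bash
python3 -c "
from rig import arm
print(arm.finish_job())"
```

```text
the job is handed in; nothing more can be done
None
```

The cover is against the deck stop and the tagged valve is fully shut, square across its pipe; the other handle, mug, mould and jar were left alone, and the job is handed in.

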